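# Open the tab-locked feed gate and send the billet down to the escapement

## Task

The die change is finished, so put the billet feed back to work. Pinch both orange release tabs of the gate knob, turn the knob until the red gate arm is swung fully open and let the tabs spring back out so the gate locks open; then push the waiting billet down the chute until it rests against the red escapement stop blade. Leave the other things on the bench alone.

Things in the scene. Friction and masses are not known exactly. Their poses are not given: they have to be found in the camera images.
- chute: Fixed feed chute on yellow legs: V trough of two dark steel plates at 45 degrees, rims 35 mm above and 35 mm either side of its inner bottom line, sloping down 12 degrees. Origin: on the bottom line under the shut gate arm, 95 mm above the bench. x along the trough downhill, y across it towards the gate knob, z square to it. The trough runs from x = -200 mm to 270 mm (outlet over a pan).
- escapement (a point): On the trough's bottom line, 120 mm downhill of the gate, axes as the chute's; marks the escapement. Its two fixed aluminium air cylinders stand on the side away from the knob (y below -50 mm, up to 70 mm above this point), 43 mm uphill (blade drawn back) and 49 mm downhill (stop blade out) of this point.
- knob_grip (a point): Gate knob: black grip 80 x 40 mm, 42 tall, on a steel disc (90 mm across, top 26 mm below this point), an orange release tab on each long side. Point: on the upright turning axis at pinching height, 16 mm below the grip's top, 173 mm above the bench, 115 mm from the trough's middle line. z up; x along the line through both tabs, y along the grip. The frame turns with the knob.
- tab_a_face (a point): Middle of the outer face (44 mm long, 36 mm tall, upright) of the orange tab on the knob's +x side, 4 mm below knob_grip. 32 mm from the axis when sprung out, 22 mm when fully pressed. Pinch this face and its opposite.
- tab_b_face (a point): The same for the orange tab on the knob's -x side.
- gate_tip (a point): Tip of the red gate arm (18 mm wide, 16 mm tall, this point at mid height, 30 mm below knob_grip), 140 mm from the knob's axis; the arm is fixed to the knob and points along knob_grip's -y. Shut, it lies square across the trough just above the rims and blocks the billet.
- gate_knob (a joint): Turn of the gate knob, rad; grows counter-clockwise seen from above. 0 to 0.06: shut, locked by both tabs. 1.31 (75 degrees, end stop): fully open, arm swung downhill, clear of the trough. Turns only while both tabs are pressed in 5 mm or more (friction 0.12 N m). Above 1.2 the tabs can spring out and lock it open; in between they rub on the notched ring and stay in.
- tab_a (a joint): Travel of the tab on the knob's +x side, m: 0 sprung out, 0.010 fully pressed. Spring 3.5 N at 0, 7 N fully pressed.
- tab_b (a joint): Travel of the tab on the knob's -x side, m: 0 sprung out, 0.010 fully pressed. Spring 3.5 N at 0, 7 N fully pressed.
- billet_center (a point): Centre of the billet, a bright aluminium round bar, 50 mm in diameter, 100 mm long, 0.45 to 0.7 kg, lying lengthwise in the trough above the gate. x: its long axis, downhill (it may roll about it). Its middle line is 35 mm above the trough's bottom line, so its upper half stands above the rims. It does not slide by itself; push on its upper end face, behind which the trough is free.
- stop_face (a point): Middle of the uphill face of the red escapement stop blade (8 mm thick, its top 23 mm above this point), on the billet's middle line, 165 mm downhill of the gate. x points downhill, square to the face. With the billet against it, the billet's centre lies at x = -50 mm in this frame.
- punch: Bystander: dark stepped steel punch standing on the bench, 68 mm across its foot, 118 mm tall. Origin at the centre of its underside.
- red_jack: Bystander: short orange-red cylinder with a steel stub on top, 60 mm across, 94 mm tall. Origin at the centre of its underside.
- tin: Bystander: white and blue tin, 80 mm across, 62 mm tall. Origin at the centre of its underside.

How it is judged:
By the outcome, as a careful person would: the job done as asked, in the order asked, and still so for the second after the job is handed in, with the robot touching nothing.
It also fails if it takes over 50 s, if anything falls off the work surface, if the arm or the gripper's body presses on something with over 40 N, if the wrist force passes 120 N, or if a joint passes its speed limit or range.

## Robot

A 7-joint arm with a two-finger parallel gripper is mounted at the origin on the work surface. World frame = base frame: x ahead of the robot, y to its left, z up, the work surface at z = 0. Lengths are in m, angles in rad, forces in N, time in s.
With the tool pointing down it reaches from about 0.4 to 0.85 m from the base axis. Payload 10.4 kg.
Tool frame: the origin (TCP) lies between the finger pads; the fingertips stand 11 mm ahead of it and the grasp point (between the pads) lies 8 mm behind it; z points along the fingers, y is the direction in which the jaws open and shut (so a half turn about z gives the same grasp; the last joint's range is limited). The gripper opens to 85 mm and grips with 20 to 120 N. Pads are 22 mm wide; open, the fingers measure 114 mm over their backs; the gripper's body (76 mm by 85 mm) begins 54 mm behind the grasp point. The pads swing forward as they close: fully open they stand 13 mm farther back than shut.
Start: joints at [-1.134, 0.332, -0.065, 1.46, 0.022, 1.35, -0.088], TCP at [0.277, 0.56, 0.242] pointing down, gripper open.
Joint ranges: [-2.6, 2.6], [-0.5, 2.12], [-1.47, 1.34], [0.16, 2.42], [-1.27, 4.41], [0.06, 2.06], [-2.6, 2.6]. Speed limits (rad/s): [2.22, 2.22, 2.79, 2.79, 3.14, 3.14, 3.14].

## Interface

Orientations are given as a 3x3 rotation matrix whose columns are the frame's x, y, z axes.
In Python, from rig import * gives the robot as it stands.
- The arm moves only by the tool servo_tool, never from a script. Its argument "motion" is text: rows parted by semicolons, each of 5 numbers parted by spaces: the closure, from 0 (fully open) to 1 (shut), then the shift along the tool's x, y, z in units of 0.25 m (1.0 is 0.25 m), then the turn about the tool's z in units of 30 degrees (1.0 is 30 degrees). In form: gripper x y z twist; .... A call has 1 to 5 rows; each row is the pose to reach, as a shift and turn from the pose commanded when the call began, along the tool's axes at that moment; what a row does not reach only later rows make up. A row lasts 1/10 s, in which the tool goes at most 50 mm and 8.59 degrees, less where a joint would pass 70% of its speed; a pose out of reach is approached as far as the arm can. A call with a number of a shift or a turn outside -1 to 1 is refused whole. A call with a gripper value outside its range is refused whole. The fingers move at their own pace and stop on an object; "squeeze" is the grip in N (left out, the last holds). Time passes only in rows, so rows that repeat a pose let the fingers close. It gives the time, the measured TCP pose, the force and the opening at its end, in the units of the state.
- get_obs(): the state, without advancing time (a new reading comes with each control period).
- read_camera(name): name is "scene" or "top" or "wrist"; returns a dict with "frame" (420x560x3 uint8, red, green, blue), "depth" (420x560 float32, m along the optical axis (not along the pixel's ray), 0 where there is no reading), "mtx" (3x3 intrinsics, pixels), "R" (3x3) and "t" (3): a world point X has camera coordinates R X + t; the wrist camera has in their place "hand_eye" (4x4, takes a point from camera to tool coordinates, whose origin is the TCP and whose axes are the flange's). Camera axes: x right, y down, z forward; pixel columns grow to the right and rows downward; lengths in m; the calibration is good to about 2 mm. The wrist camera is an equidistant fisheye: a pixel r from the principal point sees the ray r / f radians off the axis. A picture is of the moment at which its call begins: read the wrist's pose just before it.
- job_done(): hands the job in, once; it reports no verdict.
The state is a dict: "time": time; "joints": joint angles; "joint_velocities": joint speeds; "tau": joint torques, N m; "ee_pos": TCP position; "eef_rot": TCP orientation; "ft_force": force on the tool from outside, world axes, zero at the start; "torque": the same for the moment, N m; "gripper_width": opening from 0.0 (shut) to 1.0 (fully open).
Only numpy, scipy, OpenCV 4.12 (cv2) and the standard library are available. Lean on these libraries where they do the work, as an engineer would, in place of code of your own. Each camera call takes 0.05 s, during which the arm holds its last target.

## Working session

There is one attempt and no reset: what is moved stays moved. The work goes in short steps, Python scripts to look and compute and a tool call to move; the robot and the scene stay as the last step left them, time stands still between calls to the robot, and variables do not carry over. Pictures are saved under pics/ and viewed, and the job is handed in when it is done.

Besides the shell and the picture viewer there is one more tool, called after "Call:" by a JSON object that holds its "op" and its "data". servo_tool: Moves the arm, as the interface text tells. Its arguments: {"type":"object","properties":{"motion":{"type":"string"},"squeeze":{"type":"number"}},"required":["motion"]}

```bash
ls; mkdir -p pics; python3 - <<'E'
from rig import *
import cv2,numpy as np
o=get_obs();print({k:np.round(v,3) if not isinstance(v,dict) else v for k,v in o.items()})
for n in ["scene","top"]:
    c=read_camera(n);cv2.imwrite(f"pics/{n}0.png",c["frame"][:,:,::-1]);np.savez(f"{n}0.npz",**c)
    print(n,c["mtx"],c["R"],c["t"])
E
```

```text
pics
{'time': np.float64(0.0), 'joints': array([-1.134,  0.333, -0.065,  1.461,  0.022,  1.35 , -0.088]), 'joint_velocities': array([ 0.   , -0.001, -0.   , -0.001,  0.002,  0.001, -0.   ]), 'tau': array([-0.0000e+00, -6.2545e+01,  4.9000e-02, -3.9160e+01,  1.6000e-02,
        1.0000e-02,  0.0000e+00]), 'ee_pos': array([0.277, 0.56 , 0.242]), 'eef_rot': array([[-0.896,  0.444, -0.001],
       [ 0.444,  0.896, -0.001],
       [-0.   , -0.001, -1.   ]]), 'ft_force': array([ 0.03 ,  0.57 , -0.747]), 'torque': array([ 0.017,  0.024, -0.005]), 'gripper_width': np.float64(0.995)}
scene [[453.1138169    0.         286.10539681]
 [  0.         453.1138169  205.07655616]
 [  0.           0.           1.        ]] [[-0.82661005  0.5626415  -0.01226288]
 [ 0.38964696  0.5564592  -0.73384495]
 [-0.40606783 -0.6113818  -0.67920631]] [ 0.45434737 -0.15415212  1.51060436]
top [[387.47767589   0.         284.78785856]
 [  0.         387.47767589 207.50253423]
 [  0.           0.           1.        ]] [[ 0.00468442 -0.99997957  0.00434826]
 [-0.99638952 -0.00503613 -0.08474997]
 [ 0.08477014 -0.00393556 -0.99639276]] [0.0419379  0.59827486 0.93870078]
```

View pics/scene0.png

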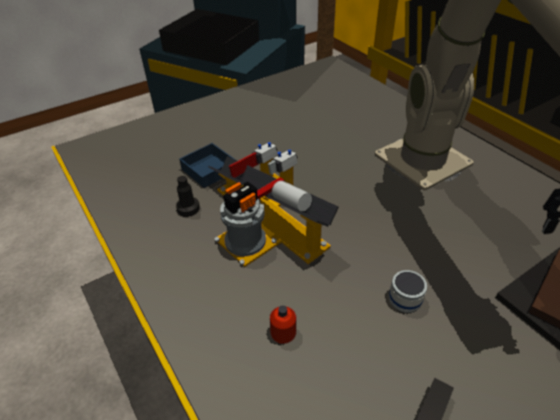

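View pics/top0.png

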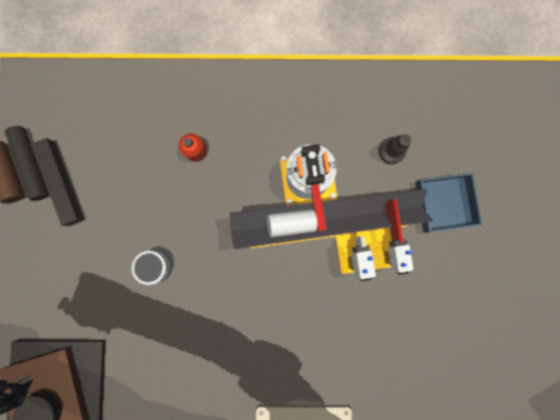

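The scene view shows the knob at about (240,200) and the billet at (292,195). In the top view the knob is at (313,165), the red gate arm runs from (315,185) to (322,230), the billet is at (292,223) and the stop blade at (397,220). Next I'll measure these with colour masks.

```bash
cat > h.py <<'E'
import numpy as np,cv2
def ray(c,u,v):
    d=np.linalg.inv(c["mtx"])@np.array([u,v,1.]);R=c["R"];return -R.T@c["t"],R.T@d
def onz(c,u,v,z):
    o,d=ray(c,u,v);return o+d*(z-o[2])/d[2]
def cloud(c):
    H,W=c["depth"].shape;u,v=np.meshgrid(np.arange(W),np.arange(H));K=c["mtx"];z=c["depth"]
    P=np.stack([(u-K[0,2])/K[0,0]*z,(v-K[1,2])/K[1,1]*z,z],-1)
    return (P-c["t"])@c["R"]
def tri(a,pa,b,pb):
    o1,d1=ray(a,*pa);o2,d2=ray(b,*pb);A=np.stack([d1,-d2],1);s=np.linalg.lstsq(A,o2-o1,rcond=None)[0]
    p,q=o1+s[0]*d1,o2+s[1]*d2;return (p+q)/2,np.linalg.norm(p-q)
E
python3 - <<'E'
from h import *
for n in ["top","scene"]:
    c=dict(np.load(n+"0.npz"));f=c["frame"];hsv=cv2.cvtColor(f,cv2.COLOR_RGB2HSV);X=cloud(c)
    x0,x1,y0,y1=(220,440,130,290) if n=="top" else (170,350,130,270)
    cv2.imwrite(f"pics/{n}0z.png",cv2.resize(f[y0:y1,x0:x1,::-1],None,fx=3.6,fy=3.6,interpolation=cv2.INTER_CUBIC))
    for nm,lo,hi in [("orange",(8,150,110),(17,255,255)),("red",(0,150,60),(5,255,255)),("red2",(174,150,60),(180,255,255)),("bright",(0,0,150),(180,40,255))]:
        m=cv2.inRange(hsv,lo,hi);k,l,s,ce=cv2.connectedComponentsWithStats(m)
        for i in range(1,k):
            if s[i,4]>15 and x0<ce[i][0]<x1 and y0<ce[i][1]<y1:
                P=X[(l==i)&(c["depth"]>0)]
                pts=np.argwhere(l==i)[:,::-1].astype(np.float32);r=cv2.minAreaRect(pts)
                print(n,nm,s[i],ce[i].round(1),"rect",np.round(r[1],1),round(r[2],1),"P",np.median(P,0).round(3),P[:,2].min().round(3),P[:,2].max().round(3))
E
```

```text
top orange [323 153   6  20  68] [325.7 162.6] rect [19.1  4.2] 82.9 P [ 0.678 -0.04   0.187] 0.174 0.19
top orange [297 157   6  20  65] [299.3 166.5] rect [19.2  3.6] 81.3 P [0.669 0.016 0.187] 0.179 0.19
top red [312 184  14  47 349] [318.3 207.5] rect [46.9  8.5] 79.5 P [ 0.588 -0.027  0.151] 0.094 0.159
top red [387 199  16  43 397] [394.5 219.5] rect [42.6 11.2] 80.5 P [ 0.568 -0.204  0.112] 0.053 0.122
top bright [318 145  20  47 414] [327.  168.1] rect [46.  18.6] 87.8 P [ 0.679 -0.05   0.134] -0.003 0.161
top bright [287 146  24  47 502] [297.4 171.3] rect [47.1 20.8] 78.7 P [0.663 0.019 0.134] -0.003 0.191
top bright [309 152   7   6  38] [312.  154.5] rect [5. 6.] 90.0 P [ 0.695 -0.011  0.188] 0.186 0.191
top bright [280 155   7   5  22] [283.  157.1] rect [4.2 4.9] 45.0 P [0.728 0.05  0.015] -0.002 0.019
top bright [312 165   5  11  38] [314.1 170.3] rect [10.2  3.5] 80.5 P [ 0.662 -0.015  0.188] 0.186 0.191
top bright [269 211  48  25 971] [292.4 222.8] rect [21.3 46.6] 82.9 P [0.554 0.03  0.166] 0.116 0.18
top bright [360 238   6   9  32] [362.2 242.1] rect [9.  3.6] 76
[... 402 characters left out ...]
3 197.5] rect [ 5.4 16.3] 68.2 P [0.67  0.018 0.185] 0.172 0.189
scene red [229 152  28  25 320] [242.6 164.1] rect [13. 30.] 63.4 P [ 0.568 -0.199  0.103] -0.004 0.121
scene red [257 178  27  18 147] [266.9 187. ] rect [ 6.6 30. ] 58.0 P [ 0.59  -0.025  0.15 ] 0.078 0.179
scene bright [256 144  14   9  62] [263.1 148.5] rect [ 6.  12.5] 59.0 P [ 0.483 -0.217  0.115] -0.008 0.121
scene bright [275 151  20  10  83] [284.1 156. ] rect [ 6.7 19. ] 60.3 P [ 0.467 -0.126  0.135] -0.004 0.14
scene bright [274 182  32  17 273] [289.4 189.5] rect [30.4 10.3] 26.6 P [0.561 0.033 0.166] 0.002 0.179
scene bright [225 217  13   6  21] [231.3 220.1] rect [12.6  1.9] 21.8 P [0.72  0.014 0.131] 0.129 0.134
```

```bash
python3 - <<'E'
from h import *
t=dict(np.load("top0.npz"));s=dict(np.load("scene0.npz"))
A=onz(t,325.7,162.6,.187);B=onz(t,299.3,166.5,.187);m=(A+B)/2
d=A-B;print("top tabs",A.round(4),B.round(4),"mid",m.round(4),"sep",np.linalg.norm(d).round(4),"az",np.degrees(np.arctan2(d[1],d[0])).round(2))
A2=onz(s,232.7,186.6,.186);B2=onz(s,247.3,197.5,.186);print("scene",A2.round(4),B2.round(4),((A2+B2)/2).round(4))
print(tri(t,(325.7,162.6),s,(232.7,186.6)),tri(t,(299.3,166.5),s,(247.3,197.5)))
# trough plates from depth
for c in (t,s):
    P=cloud(c).reshape(-1,3)[c["depth"].ravel()>0]
    a=np.radians(8.7)
    for it in range(3):
        ex=np.array([np.sin(a),-np.cos(a),0]);ey=np.array([np.cos(a),np.sin(a),0])
        O=m-0.115*ey;O[2]=.095
        q=P-O;x=q@ex;y=q@ey;z=q[:,2]+x*np.tan(np.radians(12))
        N=[];
        for sg in (1,-1):
            k=(y*sg>.006)&(y*sg<.032)&(x>-.19)&(x<.25)&(abs(z-abs(y)*1.02)<.008)&~((x>-.13)&(x<.02))&~((x>.04)&(x<.19))
            Q=P[k];ce=Q.mean(0);U,S,V=np.linalg.svd(Q-ce,full_matrices=False);N.append((V[2],ce))
        l=np.cross(N[0][0],N[1][0]);l/=np.linalg.norm(l);l*=np.sign(l@ex)
        a=np.arctan2(l[0],-l[1])
    # point on line closest to O
    M=np.array([N[0][0],N[1][0],l]);p=np.linalg.solve(M,[N[0][0]@N[0][1],N[1][0]@N[1][1],l@O])
    print("a",np.degrees(a).round(2),"slope",np.degrees(np.arcsin(-l[2])).round(2),"n",k.sum(),"O",O.round(4),"line",p.round(4))
E
```

```text
top tabs [ 0.679  -0.0396  0.187 ] [0.6704 0.0156 0.187 ] mid [ 0.6747 -0.012   0.187 ] sep 0.0559 az -81.18
scene [ 0.6821 -0.0382  0.186 ] [0.6731 0.018  0.186 ] [ 0.6776 -0.0101  0.186 ]
(array([ 0.68030269, -0.04044015,  0.18335516]), np.float64(0.001455490035903885)) (array([0.67138346, 0.01525539, 0.18309351]), np.float64(0.0005769011067352391))
a 8.28 slope 11.94 n 663 O [ 0.5609 -0.0286  0.095 ] line [ 0.5637 -0.0282  0.0952]
a 8.24 slope 11.99 n 352 O [ 0.5609 -0.0285  0.095 ] line [ 0.5629 -0.0279  0.0934]
```

View pics/top0z.png

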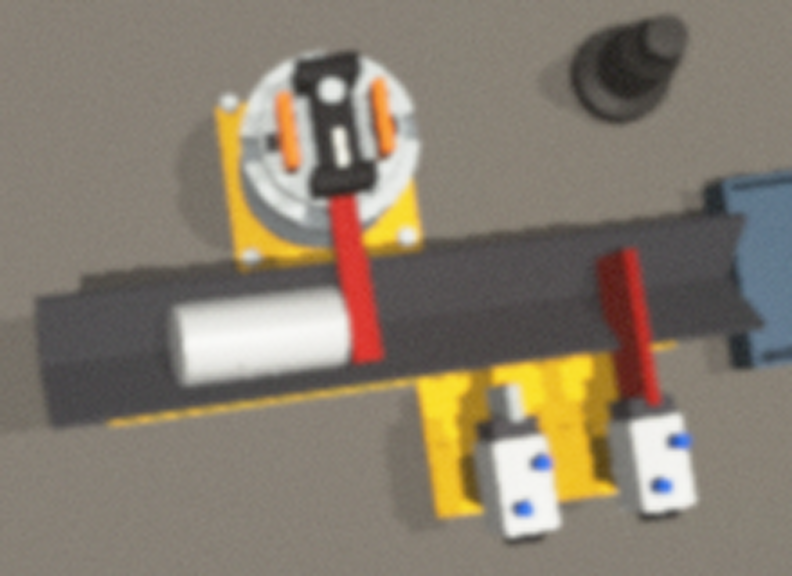

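The zoomed view shows the grip with its two tabs at (285,130) and (382,118). The arm is shut across the trough at (355,280) with the billet up against it, and the stop blade is out at (625,320). The tab mid-point and the plate fit agree on a chute yaw of about 8.3° and a slope of 12°, so the knob axis is near (0.676, -0.0115).

```bash
cat > go.py <<'E'
import sys
from rig import *
from h import *
def plan(tx,ty,tz,az):
    o=get_obs();p=np.array(o["ee_pos"]);R=np.array(o["eef_rot"])
    d=R.T@(np.array([tx,ty,tz])-p)/.25
    cur=np.degrees(np.arctan2(R[1,1],R[0,1]));dt=(az-cur+180)%360-180
    print("pos",p.round(4),"az",cur.round(2),"shift units",d.round(3),"twist units",round(-dt/30,3),"j7",np.round(o["joints"],2),"F",np.round(o["ft_force"],2),"w",round(float(o["gripper_width"]),3),"tilt",R[:,2].round(4))
if __name__=="__main__": plan(*map(float,sys.argv[1:5]))
E
python3 go.py .676 -.0115 .242 -81.6
```

```text
pos [0.2772 0.5598 0.2416] az 63.66 shift units [-2.443 -1.34   0.   ] twist units 4.842 j7 [-1.13  0.33 -0.06  1.46  0.02  1.35 -0.09] F [0.26 0.   0.43] w 1.001 tilt [-5.0e-04 -1.2e-03 -1.0e+00]
```

Call:
{"op": "servo_tool", "data": {"motion": "0 -0.17 -0.09 0 0.2; 0 -0.34 -0.18 0 0.4; 0 -0.51 -0.28 0 0.6; 0 -0.68 -0.37 0 0.8; 0 -0.85 -0.46 0 1"}}

```text
time: 0.6
ee_pos: [0.4175, 0.3608, 0.2421]
eef_rot: [[-0.551, 0.835, -0.0], [0.835, 0.551, -0.0], [0.0, -0.0, -1.0]]
ft_force: [0.4, 0.5, 0.5]
gripper_width: 1.003
```

```bash
python3 go.py .676 -.0115 .242 -81.6
```

```text
pos [0.4175 0.3608 0.2421] az 33.41 shift units [-1.813  0.043  0.   ] twist units 3.834 j7 [-0.9   0.17  0.12  1.67 -0.02  1.31 -0.2 ] F [0.38 0.45 0.51] w 1.003 tilt [-3.e-04 -1.e-04 -1.e+00]
```

Call:
{"op": "servo_tool", "data": {"motion": "0 -0.18 0 0 0.25; 0 -0.36 0.01 0 0.5; 0 -0.54 0.01 0 0.75; 0 -0.72 0.02 0 1; 0 -0.9 0.02 0 1"}}

```text
time: 1.1
ee_pos: [0.5463, 0.1767, 0.2421]
eef_rot: [[-0.059, 0.998, -0.0], [0.998, 0.059, 0.0], [0.0, -0.0, -1.0]]
ft_force: [0.2, 0.5, -0.5]
gripper_width: 1.001
```

```bash
python3 go.py .676 -.0115 .242 -81.6
```

```text
pos [0.5463 0.1767 0.2421] az 3.4 shift units [-0.782  0.473  0.   ] twist units 2.833 j7 [-0.67  0.22  0.33  1.62 -0.07  1.32 -0.27] F [ 0.21  0.49 -0.53] w 1.001 tilt [-2.e-04  0.e+00 -1.e+00]
```

Call:
{"op": "servo_tool", "data": {"motion": "0 -0.16 0.09 0 0.25; 0 -0.32 0.19 0 0.5; 0 -0.47 0.28 0 0.75; 0 -0.63 0.38 0 1; 0 -0.78 0.47 0 1"}}

```text
time: 1.6
ee_pos: [0.6761, -0.0104, 0.2419]
eef_rot: [[0.448, 0.894, -0.0], [0.894, -0.448, -0.0], [-0.0, -0.0, -1.0]]
ft_force: [0.5, -0.7, 0.4]
gripper_width: 1.005
```

Call:
{"op": "servo_tool", "data": {"motion": "0 0 0 0 0.25; 0 0 0 0 0.5; 0 0 0 0 0.75; 0 0 0 0 1; 0 0 0 0 1"}}

```text
time: 2.1
ee_pos: [0.6751, -0.0087, 0.2417]
eef_rot: [[0.833, 0.553, -0.001], [0.553, -0.833, -0.0], [-0.001, -0.0, -1.0]]
ft_force: [0.5, 0.0, -0.3]
gripper_width: 1.004
```

```bash
python3 go.py .676 -.0115 .242 -81.6
```

```text
pos [ 0.6751 -0.0087  0.2417] az -56.46 shift units [-0.003  0.011 -0.001] twist units 0.838 j7 [-0.46  0.49  0.59  1.34 -0.27  1.39 -0.86] F [ 0.53  0.03 -0.26] w 1.004 tilt [-9.e-04 -2.e-04 -1.e+00]
```

Call:
{"op": "servo_tool", "data": {"motion": "0 0 0.01 0 0.25; 0 0 0.01 0 0.5; 0 0 0.01 0 0.75; 0 0 0.01 0 0.84; 0 0 0.01 0 0.84"}}

```text
time: 2.6
ee_pos: [0.6766, -0.0108, 0.242]
eef_rot: [[0.989, 0.15, -0.001], [0.15, -0.989, -0.0], [-0.001, -0.0, -1.0]]
ft_force: [-0.2, -0.9, -0.4]
gripper_width: 1.001
```

```bash
python3 go.py .676 -.0115 .165 -81.6; python3 - <<'E'
from h import *
from rig import *
c=read_camera("wrist");np.savez("w1.npz",**c);cv2.imwrite("pics/w1.png",c["frame"][:,:,::-1]);print(c["mtx"],c["hand_eye"])
E
```

```text
pos [ 0.6766 -0.0108  0.242 ] az -81.37 shift units [-0.002  0.002  0.308] twist units 0.008 j7 [-0.51  0.51  0.67  1.34 -0.31  1.4  -1.26] F [-0.2  -0.88 -0.37] w 1.001 tilt [-6.e-04 -1.e-04 -1.e+00]
[[325.1922621    0.         281.42489534]
 [  0.         325.1922621  212.25138399]
 [  0.           0.           1.        ]] [[-2.95698870e-04 -9.58081016e-01 -2.86497259e-01  7.40557692e-02]
 [ 9.99999945e-01 -3.26345098e-04  5.92193792e-05  1.29368172e-03]
 [-1.50233939e-04 -2.86497225e-01  9.58081060e-01 -1.32078842e-01]
 [ 0.00000000e+00  0.00000000e+00  0.00000000e+00  1.00000000e+00]]
```

View pics/w1.png

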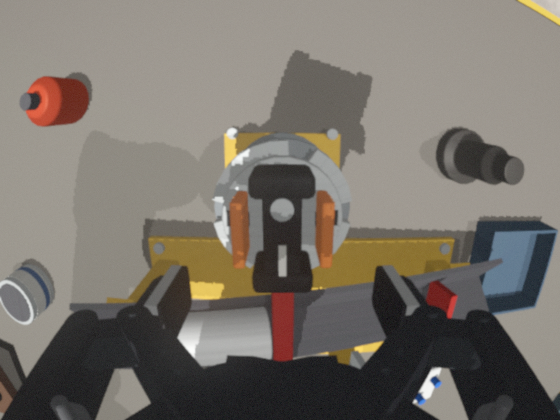

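The wrist view shows the tabs at (240,229) and (325,229), with the pads at about (172,295) and (392,295). I'll locate the tabs from this view.

```bash
cat >> h.py <<'E'
def wray(c,u,v,p,R):
    K=c["mtx"];f=K[0,0];x,y=u-K[0,2],v-K[1,2];r=np.hypot(x,y);th=r/f
    d=np.array([x/r*np.sin(th),y/r*np.sin(th),np.cos(th)]);H=c["hand_eye"]
    return p+R@H[:3,3],R@(H[:3,:3]@d)
def wonz(c,u,v,p,R,z):
    o,d=wray(c,u,v,p,R);return o+d*(z-o[2])/d[2]
E
python3 - <<'E'
from h import *
from rig import *
c=dict(np.load("w1.npz"));o=get_obs();p=np.array(o["ee_pos"]);R=np.array(o["eef_rot"])
hsv=cv2.cvtColor(c["frame"],cv2.COLOR_RGB2HSV);m=cv2.inRange(hsv,(7,150,90),(17,255,255))
k,l,s,ce=cv2.connectedComponentsWithStats(m)
for i in range(1,k):
    if s[i,4]>80 and 150<ce[i][1]<300 and 200<ce[i][0]<360:
        print(s[i],ce[i],wonz(c,*ce[i],p,R,.185).round(4))
        L,T,W,H=s[i,:4]
        for (u,v) in [(L,T+H/2),(L+W-1,T+H/2)]:
            q=wonz(c,u,v,p,R,.187);print("edge",q.round(4),"tool",(R.T@(q-p)).round(4))
E
```

```text
[231 193  17  76 921] [238.74918567 234.01954397] [0.676  0.0147 0.185 ]
edge [0.678  0.0195 0.187 ] tool [ 0.006  -0.0298  0.055 ]
edge [0.6796 0.0096 0.187 ] tool [ 0.0061 -0.0198  0.055 ]
[ 316  192   19   76 1058] [324.64555766 229.93194707] [ 0.6868 -0.0378  0.185 ]
edge [ 0.6866 -0.0321  0.187 ] tool [0.0067 0.0225 0.055 ]
edge [ 0.6883 -0.0432  0.187 ] tool [0.0067 0.0337 0.055 ]
```

```bash
python3 - <<'E'
from h import *
from rig import *
c=dict(np.load("w1.npz"));o=get_obs();p=np.array(o["ee_pos"]);R=np.array(o["eef_rot"])
for nm,u,v,z in [("tabB far",239,193,.187),("tabA far",324,192,.187),("tabB near top?",239,268,.187),("tabA near",325,266,.187),("grip far",281,166,.189),("grip near",283,290,.189)]:
    q=wonz(c,u,v,p,R,z);print(nm,q.round(4),"tool",(R.T@(q-p)).round(4))
cv2.imwrite("pics/w1z.png",cv2.resize(c["frame"][140:310,190:380,::-1],None,fx=3.5,fy=3.5,interpolation=cv2.INTER_CUBIC))
E
```

```text
tabB far [0.7027 0.0173 0.187 ] tool [ 0.0301 -0.0239  0.055 ]
tabA far [ 0.7109 -0.0325  0.187 ] tool [0.0306 0.0266 0.055 ]
tabB near top? [0.6535 0.0119 0.187 ] tool [-0.0193 -0.026   0.055 ]
tabA near [ 0.6633 -0.0425  0.187 ] tool [-0.0179  0.0293  0.055 ]
grip far [ 0.7226 -0.0049  0.189 ] tool [0.0464 0.0011 0.053 ]
grip near [ 0.643  -0.0184  0.189 ] tool [-0.0343  0.0023  0.0531]
```

View pics/w1z.png

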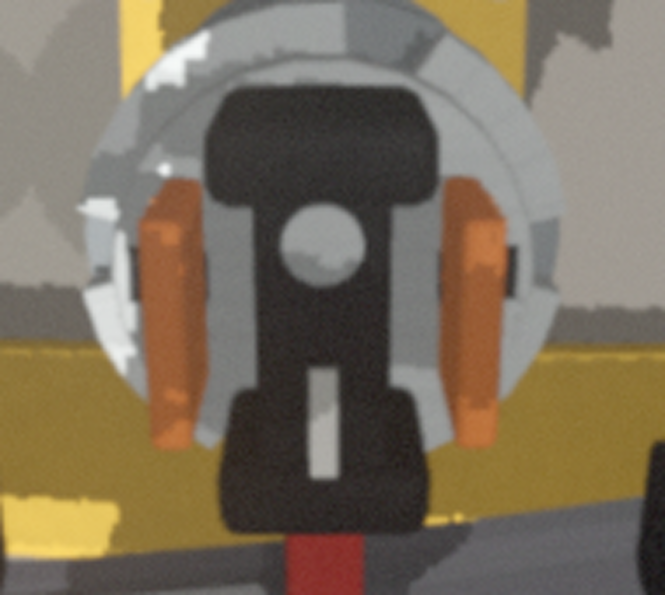

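The orange tops are 43 mm long and parallel to the tool, and the grip centre is about 2 mm off the TCP. I'll go down.

Call:
{"op": "servo_tool", "data": {"motion": "0 0.003 0.005 0.08 0; 0 0.003 0.005 0.16 0; 0 0.003 0.005 0.24 0; 0 0.003 0.005 0.308 0; 0 0.003 0.005 0.308 0", "squeeze": 30}}

```text
time: 3.15
ee_pos: [0.6763, -0.0118, 0.1627]
eef_rot: [[0.989, 0.15, -0.004], [0.15, -0.989, -0.0], [-0.004, -0.001, -1.0]]
ft_force: [0.5, -0.2, -0.1]
gripper_width: 0.999
```

```bash
python3 go.py .6775 -.012 .165 -81.4
```

```text
pos [ 0.6763 -0.0118  0.1627] az -81.35 shift units [ 0.005  0.002 -0.009] twist units 0.002 j7 [-0.5   0.56  0.65  1.44 -0.34  1.26 -1.24] F [ 0.5  -0.2  -0.08] w 0.999 tilt [-0.0041 -0.     -1.    ]
```

Call:
{"op": "servo_tool", "data": {"motion": "0.2 0.004 0.002 -0.008 0; 0.4 0.004 0.002 -0.008 0; 0.7 0.004 0.002 -0.008 0; 0.7 0.004 0.002 -0.008 0; 0.7 0.004 0.002 -0.008 0", "squeeze": 30}}

```text
time: 3.65
ee_pos: [0.6798, -0.0107, 0.1703]
eef_rot: [[0.989, 0.149, 0.003], [0.149, -0.989, 0.003], [0.004, -0.002, -1.0]]
ft_force: [-4.2, 6.5, 12.1]
gripper_width: 0.493
```

```bash
python3 go.py .6775 -.012 .165 -81.4; python3 - <<'E'
from h import *
from rig import *
c=read_camera("wrist");cv2.imwrite("pics/w2.png",c["frame"][:,:,::-1])
E
```

```text
pos [ 0.6798 -0.0107  0.1703] az -81.41 shift units [-0.01   0.004  0.021] twist units -0.0 j7 [-0.5   0.56  0.65  1.42 -0.35  1.27 -1.24] F [-4.23  6.49 12.08] w 0.493 tilt [ 0.0035  0.0027 -1.    ]
```

View pics/w2.png

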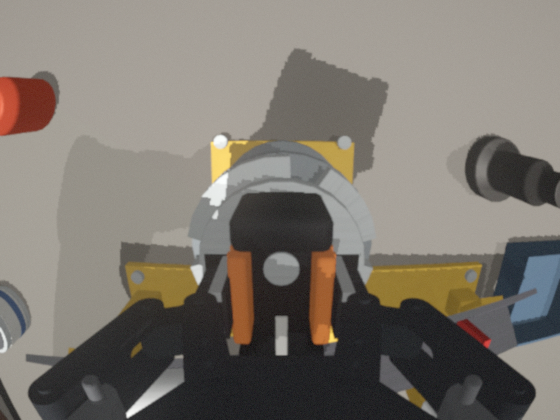

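The tabs read as fully pressed: opening is 0.493, about 42 mm, and the orange pieces sit hard against the grip at (240,295) and (322,295). I'll take up the vertical strain and turn counter-clockwise.

Call:
{"op": "servo_tool", "data": {"motion": "0.7 0 -0.004 -0.012 0; 0.7 0 -0.004 -0.012 -0.12; 0.7 0 -0.004 -0.012 -0.3; 0.7 0 -0.004 -0.012 -0.5; 0.7 0 -0.004 -0.012 -0.7"}}

```text
time: 4.2
ee_pos: [0.6794, -0.01, 0.1706]
eef_rot: [[0.868, 0.497, 0.002], [0.497, -0.868, 0.001], [0.002, -0.0, -1.0]]
ft_force: [3.3, 4.0, -5.2]
gripper_width: 0.481
```

```bash
python3 go.py .679 -.0115 .170 -6.4;python3 - <<'E'
from h import *
from rig import *
c=read_camera("top");cv2.imwrite("pics/t2.png",cv2.resize(c["frame"][120:290,220:440,::-1],None,fx=3.5,fy=3.5))
E
```

```text
pos [ 0.6794 -0.01    0.1706] az -60.2 shift units [-0.004  0.005  0.003] twist units -1.793 j7 [-0.45  0.54  0.58  1.42 -0.3   1.27 -0.9 ] F [ 3.28  3.97 -5.18] w 0.481 tilt [ 0.002   0.0015 -1.    ]
```

View pics/t2.png

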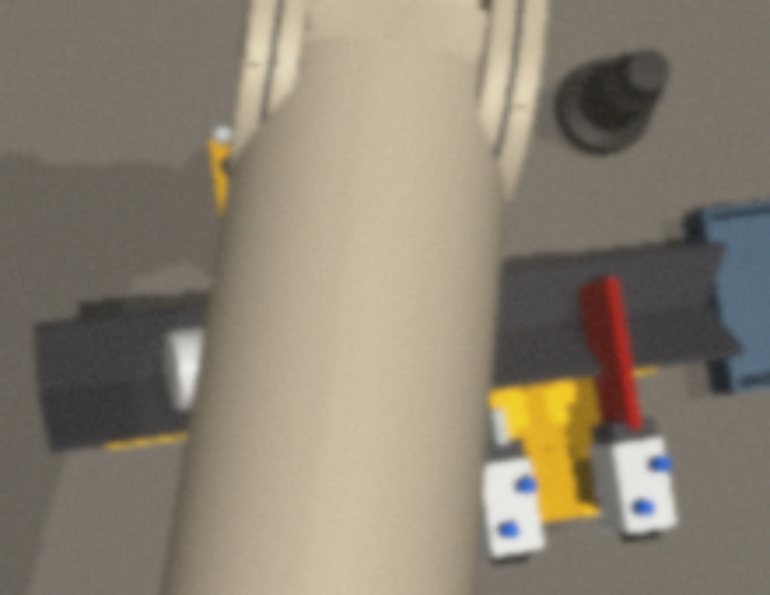

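The robot arm hides the knob in the top view, from about (200,0) to (500,590). Forces are small, so I'll keep turning.

Call:
{"op": "servo_tool", "data": {"motion": "0.7 0 0 0 -0.2; 0.7 0 0 0 -0.4; 0.7 0 0 0 -0.6; 0.7 0 0 0 -0.8; 0.7 0 0 0 -0.95"}}

```text
time: 4.75
ee_pos: [0.6788, -0.0093, 0.1706]
eef_rot: [[0.525, 0.851, 0.0], [0.851, -0.525, 0.003], [0.002, -0.001, -1.0]]
ft_force: [0.3, 5.9, -3.0]
gripper_width: 0.484
```

```bash
python3 go.py .679 -.0115 .170 -6.4;python3 - <<'E'
from h import *
from rig import *
c=read_camera("wrist");cv2.imwrite("pics/w3.png",c["frame"][:,:,::-1])
E
```

```text
pos [ 0.6788 -0.0093  0.1706] az -31.68 shift units [-0.007  0.005  0.002] twist units -0.843 j7 [-0.39  0.52  0.48  1.42 -0.25  1.26 -0.44] F [ 0.27  5.9  -3.02] w 0.484 tilt [ 5.0e-04  2.5e-03 -1.0e+00]
```

View pics/w3.png

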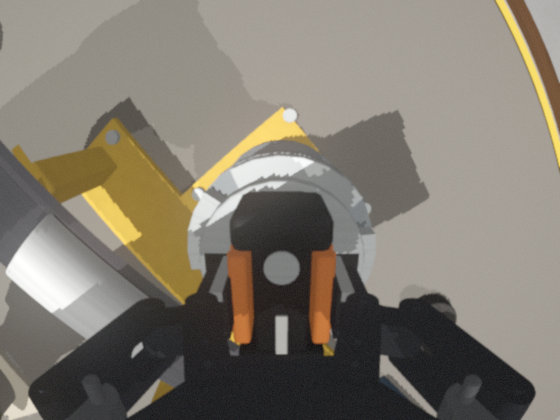

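The knob is turning with the gripper. Now the last 25°.

Call:
{"op": "servo_tool", "data": {"motion": "0.7 -0.003 0.003 0 -0.2; 0.7 -0.003 0.003 0 -0.4; 0.7 -0.003 0.003 0 -0.6; 0.7 -0.003 0.003 0 -0.8; 0.7 -0.003 0.003 0 -0.86"}}

```text
time: 5.3
ee_pos: [0.678, -0.0091, 0.1706]
eef_rot: [[0.102, 0.995, -0.002], [0.995, -0.102, 0.004], [0.004, -0.002, -1.0]]
ft_force: [-4.8, 10.2, -0.3]
gripper_width: 0.481
```

Call:
{"op": "servo_tool", "data": {"motion": "0.7 0 0 0 0; 0.7 0 0 0 0"}}

```text
time: 5.5
ee_pos: [0.678, -0.0091, 0.1706]
eef_rot: [[0.106, 0.994, -0.002], [0.994, -0.106, 0.004], [0.004, -0.002, -1.0]]
ft_force: [-6.3, 9.1, 0.2]
gripper_width: 0.487
```

```bash
python3 go.py .679 -.0115 .170 -6.4;python3 - <<'E'
from h import *
from rig import *
print(get_obs()["torque"])
c=read_camera("scene");cv2.imwrite("pics/s3.png",cv2.resize(c["frame"][120:270,160:360,::-1],None,fx=4,fy=4))
E
```

```text
pos [ 0.678  -0.0091  0.1706] az -6.11 shift units [-0.009  0.005  0.002] twist units 0.01 j7 [-0.33  0.51  0.39  1.41 -0.2   1.26 -0.03] F [-6.26  9.09  0.25] w 0.487 tilt [-0.0018  0.0043 -1.    ]
[ 2.07411231  1.10242192 -0.68491929]
```

View pics/s3.png

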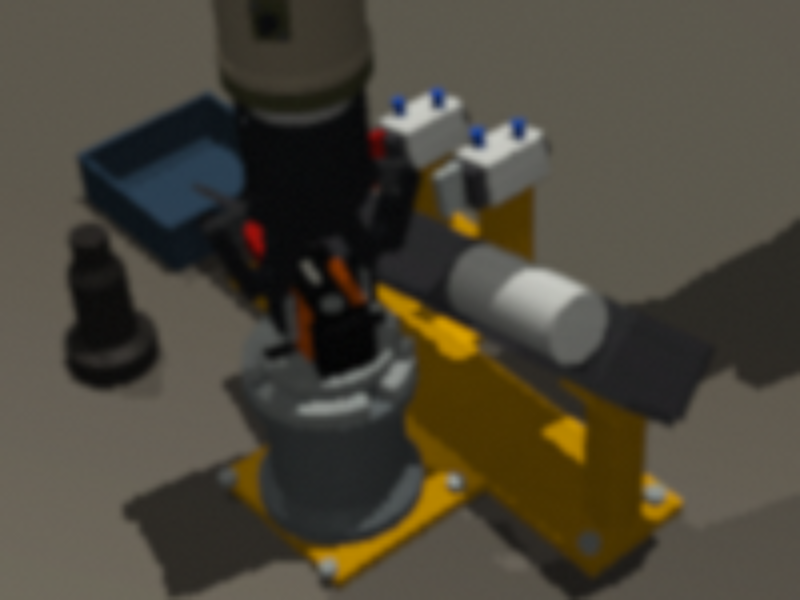

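The gate is open, and the z-moment of -0.68 N m suggests the end stop is reached. I'll release the tabs.

Call:
{"op": "servo_tool", "data": {"motion": "0.4 0 0 0 0; 0.2 0 0 0 0; 0 0 0 0 0; 0 0 0 0 0; 0 0 0 0 0"}}

```text
time: 6.05
ee_pos: [0.6792, -0.0131, 0.171]
eef_rot: [[0.109, 0.994, 0.001], [0.994, -0.109, -0.0], [-0.0, 0.001, -1.0]]
ft_force: [0.1, 0.5, 0.2]
gripper_width: 1.0
```

```bash
python3 go.py .679 -.0115 .170 -6.4;python3 - <<'E'
from h import *
from rig import *
c=read_camera("wrist");cv2.imwrite("pics/w4.png",c["frame"][:,:,::-1])
E
```

```text
pos [ 0.6792 -0.0131  0.171 ] az -6.28 shift units [ 0.006 -0.001  0.004] twist units 0.004 j7 [-0.33  0.51  0.4   1.41 -0.2   1.26 -0.03] F [0.07 0.54 0.22] w 1.0 tilt [ 1.3e-03 -4.0e-04 -1.0e+00]
```

View pics/w4.png

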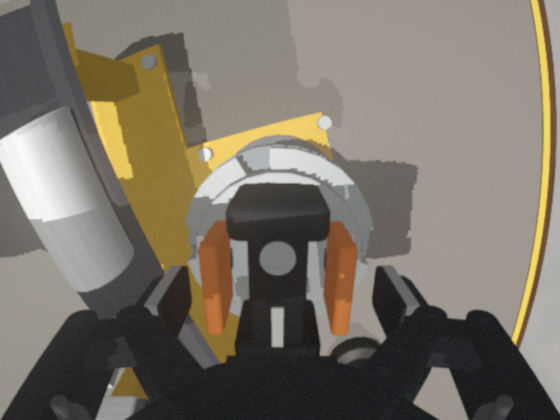

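The tabs are sprung out again: the orange faces are at (215,275) and (342,275), with a gap to the grip. I'll lift, then move behind the billet.

Call:
{"op": "servo_tool", "data": {"motion": "0 0.006 0 -0.1 0; 0 0.006 0 -0.2 0; 0 0.006 0 -0.3 0; 0.3 0.006 0 -0.4 0; 0.6 0.006 0 -0.4 0"}}

```text
time: 6.6
ee_pos: [0.6804, -0.0116, 0.2748]
eef_rot: [[0.109, 0.994, 0.007], [0.994, -0.109, 0.0], [0.001, 0.006, -1.0]]
ft_force: [-1.1, 1.3, 0.4]
gripper_width: 0.694
```

```bash
python3 go.py .5417 .1204 .26 8.3
```

```text
pos [ 0.6804 -0.0116  0.2748] az -6.27 shift units [ 0.464 -0.609  0.055] twist units -0.486 j7 [-0.33  0.46  0.41  1.27 -0.18  1.45 -0.04] F [-1.08  1.27  0.43] w 0.694 tilt [ 6.5e-03  1.0e-04 -1.0e+00]
```

Call:
{"op": "servo_tool", "data": {"motion": "1 0.11 -0.14 0.01 -0.12; 1 0.22 -0.29 0.02 -0.24; 1 0.34 -0.45 0.04 -0.36; 1 0.46 -0.61 0.05 -0.49; 1 0.46 -0.61 0.05 -0.49"}}

```text
time: 7.1
ee_pos: [0.5357, 0.1257, 0.2571]
eef_rot: [[-0.158, 0.987, -0.002], [0.987, 0.158, 0.002], [0.003, -0.002, -1.0]]
ft_force: [0.8, 0.3, 1.4]
gripper_width: 0.0
```

```bash
python3 go.py .5417 .1204 .166 8.3; python3 - <<'E'
from h import *
from rig import *
c=read_camera("wrist");cv2.imwrite("pics/w5.png",c["frame"][:,:,::-1]);np.savez("w5.npz",**c)
c=read_camera("top");cv2.imwrite("pics/t5.png",cv2.resize(c["frame"][120:290,220:440,::-1],None,fx=3.5,fy=3.5));np.savez("t5.npz",**c)
E
```

```text
pos [0.5357 0.1257 0.2571] az 9.07 shift units [-0.026  0.021  0.364] twist units 0.026 j7 [-0.58  0.16  0.3   1.65 -0.05  1.34 -0.11] F [0.8  0.31 1.43] w 0.0 tilt [-0.0023  0.0025 -1.    ]
```

View pics/w5.png

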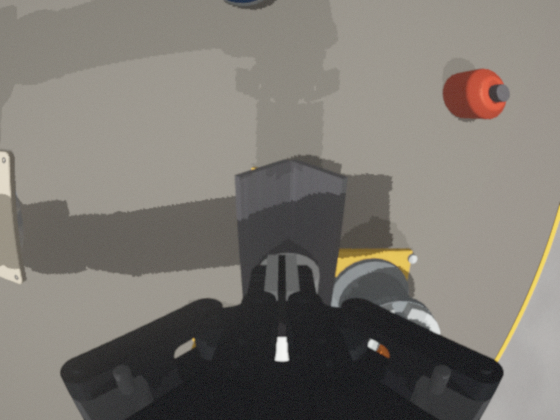

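View pics/t5.png

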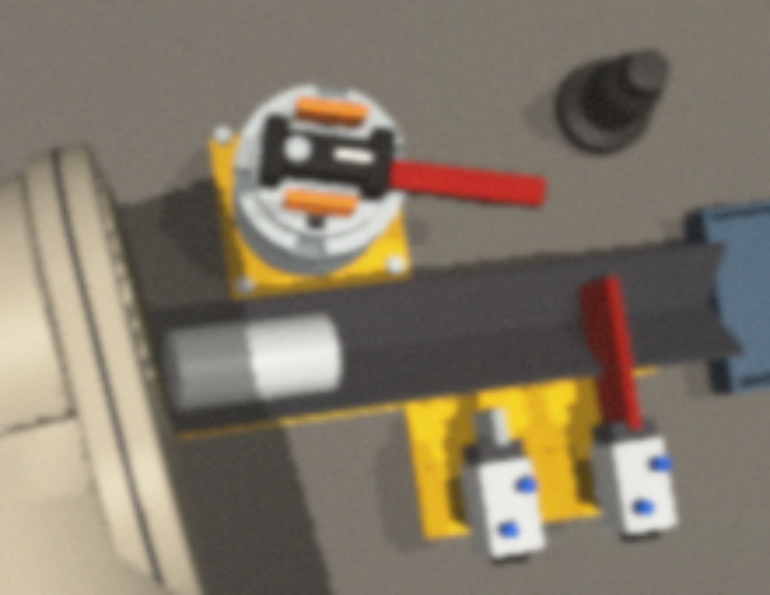

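The top view shows the gate arm swung downhill with its tip at (543,190), clear of the trough. The tabs stand out at (332,110) and (320,203), and the billet hasn't moved, with its upper end at (172,370). I'll check the numbers.

```bash
python3 - <<'E'
from h import *
c=dict(np.load("t5.npz"));f=c["frame"];hsv=cv2.cvtColor(f,cv2.COLOR_RGB2HSV)
def comps(lo,hi,x0,x1,y0,y1,mn=15):
    m=cv2.inRange(hsv,lo,hi);k,l,s,ce=cv2.connectedComponentsWithStats(m)
    return [(s[i],ce[i],np.argwhere(l==i)[:,::-1]) for i in range(1,k) if s[i,4]>mn and x0<ce[i][0]<x1 and y0<ce[i][1]<y1]
T=[onz(c,*ce,.187) for s,ce,p in comps((8,150,110),(17,255,255),280,340,140,190)]
print(np.round(T,4));d=T[0]-T[1];d=d if d[0]<0 or 1 else d;print("sep",np.linalg.norm(d),"az",np.degrees(np.arctan2(d[1],d[0])), "mid",(T[0]+T[1])/2)
for s,ce,p in comps((0,150,60),(5,255,255),320,390,150,190):
    vx=cv2.fitLine(p.astype(np.float32),cv2.DIST_L2,0,.01,.01).ravel()
    a=onz(c,*vx[2:],.15);b=onz(c,vx[2]+20*vx[0],vx[3]+20*vx[1],.15);e=b-a;print("arm az",np.degrees(np.arctan2(e[1],e[0])),"right end",onz(c,p[:,0].max(),p[p[:,0].argmax(),1],.15).round(4))
O=np.array([.5633,-.028,.095]);ex=np.array([.144,-.9895,0]);ey=np.array([.9895,.144,0])
X=cloud(c);P=X.reshape(-1,3);q=P-O;h=q@ex;y=q@ey;up=q[:,2]+h*np.tan(np.radians(12))
k=(abs(y)<.026)&(up>.045)&(up<.075)&(h>-.2)&(h<.05)
print("billet h range",np.percentile(h[k],[0.5,2,50,98,99.5]).round(4),"y",y[k].mean().round(4),"top up",up[k].max().round(4))
E
```

```text
[[ 0.7022 -0.0153  0.187 ]
 [ 0.647  -0.0089  0.187 ]]
sep 0.05556683133277691 az -6.652688549167684 mid [ 0.67458654 -0.0121183   0.187     ]
arm az -96.73637076783632 right end [ 0.6663 -0.1513  0.15  ]
billet h range [-0.1068 -0.1052 -0.0584 -0.0099 -0.0079] y -0.0002 top up 0.0659
```

The turn measures 74.5° and the tab separation is 55.6 mm, against 55.9 mm at the start, so the tabs are fully out and the gate is locked. I'll go down behind the billet.

Call:
{"op": "servo_tool", "data": {"motion": "1 -0.015 0.011 0 0.02; 1 -0.026 0.021 0.1 0.026; 1 -0.026 0.021 0.2 0.026; 1 -0.026 0.021 0.3 0.026; 1 -0.026 0.021 0.36 0.026"}}

```text
time: 7.7
ee_pos: [0.5464, 0.112, 0.1655]
eef_rot: [[-0.13, 0.992, -0.002], [0.992, 0.13, -0.002], [-0.001, -0.002, -1.0]]
ft_force: [-0.5, -0.2, 0.5]
gripper_width: 0.002
```

```bash
cat > ch.py <<'E'
from go import *
O=np.array([.5633,-.028,.095]);ex=np.array([.144,-.9895,0]);ey=np.array([.9895,.144,0])
o=get_obs();q=np.array(o["ee_pos"])-O;h=q@ex
print("t",o["time"],"TCP h",h.round(4),"y",(q@ey).round(4),"tip above bottom",(q[2]-.011+h*np.tan(np.radians(12))).round(4))
E
python3 ch.py; python3 go.py .5417 .1204 .166 8.3
python3 - <<'E'
from h import *
from rig import *
c=read_camera("scene");cv2.imwrite("pics/s6.png",cv2.resize(c["frame"][120:270,190:390,::-1],None,fx=4,fy=4))
E
```

```text
t 7.7 TCP h -0.1409 y 0.0034 tip above bottom 0.0296
pos [0.5464 0.112  0.1655] az 7.45 shift units [ 0.036 -0.014 -0.002] twist units -0.028 j7 [-0.55  0.24  0.31  1.75 -0.08  1.16 -0.09] F [-0.48 -0.16  0.54] w 0.002 tilt [-0.0018 -0.0017 -1.    ]
```

View pics/s6.png

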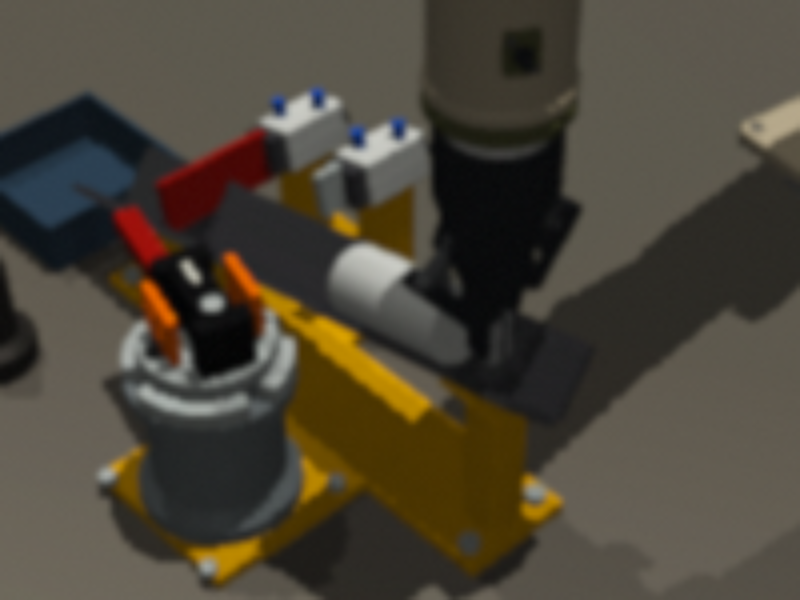

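The closed fingers stand behind the billet's upper face at (480,340), with nothing touching. I'll start the push gently.

Call:
{"op": "servo_tool", "data": {"motion": "1 -0.03 -0.013 0.006 -0.028; 1 -0.06 -0.013 0.013 -0.028; 1 -0.09 -0.013 0.019 -0.028; 1 -0.12 -0.013 0.025 -0.028; 1 -0.15 -0.013 0.032 -0.028"}}

```text
time: 8.25
ee_pos: [0.5486, 0.0772, 0.1609]
eef_rot: [[-0.149, 0.989, 0.002], [0.989, 0.149, 0.002], [0.002, 0.002, -1.0]]
ft_force: [-1.2, 7.3, 8.3]
gripper_width: -0.004
```

```bash
python3 ch.py; python3 go.py .5718 -.0863 .123 8.3
```

```text
t 8.25 TCP h -0.1062 y 0.0006 tip above bottom 0.0324
pos [0.5486 0.0772 0.1609] az 8.55 shift units [-0.661 -0.006  0.151] twist units 0.008 j7 [-0.5   0.24  0.32  1.77 -0.08  1.14 -0.  ] F [-1.2   7.29  8.28] w -0.004 tilt [ 0.0021  0.0022 -1.    ]
```

Contact is made at about 7 N. I'll continue along the slope with a little less downward pressure.

Call:
{"op": "servo_tool", "data": {"motion": "1 -0.04 -0.003 0.0 0; 1 -0.08 -0.003 0.009 0; 1 -0.12 -0.003 0.018 0; 1 -0.16 -0.003 0.026 0; 1 -0.2 -0.003 0.034 0"}}

```text
time: 8.75
ee_pos: [0.5549, 0.0265, 0.1513]
eef_rot: [[-0.148, 0.989, 0.001], [0.989, 0.148, 0.0], [0.0, 0.001, -1.0]]
ft_force: [2.1, 4.2, 1.9]
gripper_width: -0.002
```

```bash
python3 ch.py; python3 go.py .5718 -.0863 .123 8.3
```

```text
t 8.75 TCP h -0.0551 y -0.0005 tip above bottom 0.0336
pos [0.5549 0.0265 0.1513] az 8.52 shift units [-0.456  0.     0.113] twist units 0.007 j7 [-0.44  0.25  0.36  1.78 -0.1   1.12  0.1 ] F [2.12 4.21 1.91] w -0.002 tilt [ 7.e-04  3.e-04 -1.e+00]
```

Call:
{"op": "servo_tool", "data": {"motion": "1 -0.04 0 0.0085 0; 1 -0.08 0 0.017 0; 1 -0.12 0 0.0255 0; 1 -0.16 0 0.034 0; 1 -0.2 0 0.0425 0"}}

```text
time: 9.25
ee_pos: [0.5619, -0.0231, 0.1405]
eef_rot: [[-0.148, 0.989, -0.0], [0.989, 0.148, 0.0], [0.0, -0.0, -1.0]]
ft_force: [2.4, 3.4, 1.5]
gripper_width: -0.001
```

```bash
python3 ch.py; python3 go.py .5718 -.0863 .123 8.3; python3 - <<'E'
from h import *
from rig import *
c=read_camera("scene");cv2.imwrite("pics/s7.png",cv2.resize(c["frame"][120:270,190:390,::-1],None,fx=4,fy=4))
E
```

```text
t 9.25 TCP h -0.005 y -0.0007 tip above bottom 0.0334
pos [ 0.5619 -0.0231  0.1405] az 8.52 shift units [-0.256  0.002  0.07 ] twist units 0.007 j7 [-0.37  0.28  0.38  1.77 -0.12  1.11  0.2 ] F [2.38 3.36 1.48] w -0.001 tilt [-1.e-04  1.e-04 -1.e+00]
```

View pics/s7.png

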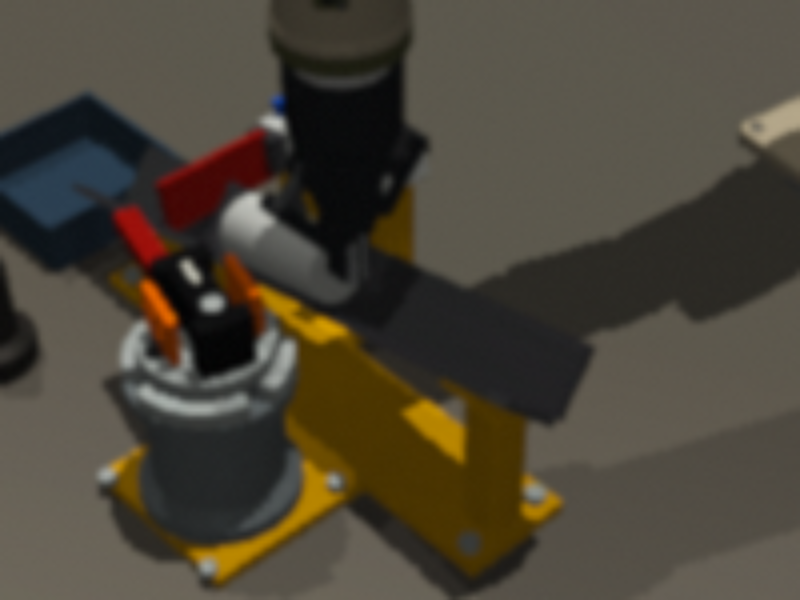

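The billet is sliding well, with its lower end at (235,225) and the blade at (215,180). There are about 64 mm left.

Call:
{"op": "servo_tool", "data": {"motion": "1 -0.04 0 0.0085 0; 1 -0.08 0 0.017 0; 1 -0.12 0 0.0255 0; 1 -0.15 0 0.032 0; 1 -0.18 0 0.038 0"}}

```text
time: 9.8
ee_pos: [0.5677, -0.0669, 0.1308]
eef_rot: [[-0.148, 0.989, -0.002], [0.989, 0.148, 0.001], [0.001, -0.002, -1.0]]
ft_force: [-4.2, 4.5, 5.5]
gripper_width: -0.002
```

```bash
python3 ch.py; python3 go.py .5718 -.0863 .123 8.3
```

```text
t 9.8 TCP h 0.0391 y -0.0012 tip above bottom 0.0331
pos [ 0.5677 -0.0669  0.1308] az 8.53 shift units [-0.079  0.005  0.031] twist units 0.008 j7 [-0.3   0.32  0.4   1.76 -0.14  1.1   0.3 ] F [-4.17  4.52  5.52] w -0.002 tilt [-2.1e-03  8.0e-04 -1.0e+00]
```

Now I'll creep and watch for the force step at the blade.

Call:
{"op": "servo_tool", "data": {"motion": "1 -0.015 0 0.002 0; 1 -0.03 0 0.005 0; 1 -0.04 0 0.007 0; 1 -0.05 0 0.009 0; 1 -0.06 0 0.011 0"}}

```text
time: 10.3
ee_pos: [0.5705, -0.0816, 0.1283]
eef_rot: [[-0.148, 0.989, -0.001], [0.989, 0.148, 0.0], [0.0, -0.001, -1.0]]
ft_force: [-3.1, 3.1, 1.3]
gripper_width: -0.002
```

```bash
python3 ch.py; python3 go.py .5718 -.0863 .123 8.3; python3 - <<'E'
from h import *
from rig import *
c=read_camera("top");cv2.imwrite("pics/t8.png",cv2.resize(c["frame"][120:290,220:440,::-1],None,fx=3.5,fy=3.5))
c=read_camera("scene");cv2.imwrite("pics/s8.png",cv2.resize(c["frame"][120:270,190:390,::-1],None,fx=4,fy=4))
E
```

```text
t 10.3 TCP h 0.0541 y -0.0006 tip above bottom 0.0338
pos [ 0.5705 -0.0816  0.1283] az 8.53 shift units [-0.019  0.002  0.021] twist units 0.008 j7 [-0.28  0.33  0.41  1.75 -0.14  1.09  0.33] F [-3.14  3.07  1.33] w -0.002 tilt [-6.e-04  2.e-04 -1.e+00]
```

View pics/t8.png

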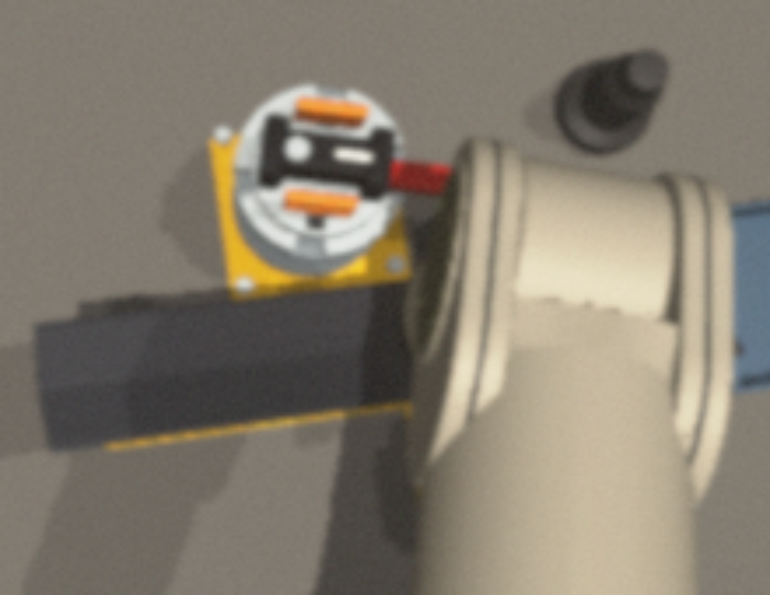

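View pics/s8.png

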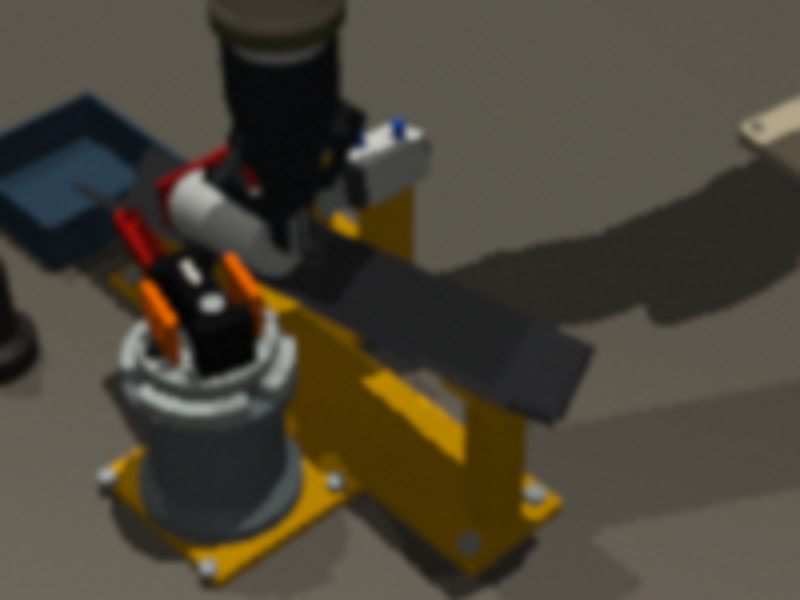

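The scene view puts the billet's lower end at (180,200), nearly against the blade at (165,195), and the push force is still only 3 N. I'll keep creeping, 1.5 mm per row.

Call:
{"op": "servo_tool", "data": {"motion": "1 -0.006 0 0.001 0; 1 -0.012 0 0.002 0; 1 -0.018 0 0.003 0; 1 -0.024 0 0.004 0"}}

```text
time: 10.8
ee_pos: [0.5717, -0.0876, 0.1274]
eef_rot: [[-0.148, 0.989, 0.0], [0.989, 0.148, 0.0], [0.0, 0.0, -1.0]]
ft_force: [-1.5, 6.7, -0.0]
gripper_width: -0.0
```

```bash
python3 ch.py; python3 go.py .5718 -.0863 .123 8.3
```

```text
t 10.8 TCP h 0.0602 y -0.0003 tip above bottom 0.0342
pos [ 0.5717 -0.0876  0.1274] az 8.52 shift units [0.005 0.001 0.017] twist units 0.007 j7 [-0.27  0.33  0.41  1.75 -0.15  1.09  0.34] F [-1.51  6.7  -0.03] w -0.0 tilt [ 2.e-04  2.e-04 -1.e+00]
```

Call:
{"op": "servo_tool", "data": {"motion": "1 -0.006 0 0.001 0; 1 -0.012 0 0.002 0"}}

```text
time: 11.0
ee_pos: [0.5718, -0.0879, 0.127]
eef_rot: [[-0.15, 0.989, -0.001], [0.989, 0.15, 0.004], [0.004, -0.001, -1.0]]
ft_force: [-7.7, 15.1, 8.3]
gripper_width: 0.003
```

```bash
python3 ch.py; python3 go.py .5718 -.0863 .123 8.3
```

```text
t 11.0 TCP h 0.0605 y -0.0003 tip above bottom 0.0339
pos [ 0.5718 -0.0879  0.127 ] az 8.62 shift units [0.006 0.001 0.016] twist units 0.011 j7 [-0.27  0.34  0.41  1.74 -0.15  1.09  0.34] F [-7.69 15.06  8.26] w 0.003 tilt [-0.0014  0.0037 -1.    ]
```

The tool has stopped at h = 60.5 mm (59 to 60 expected) while the force rises from 3 to 15 N, so the billet is on the blade. I'll back off up the slope and lift.

Call:
{"op": "servo_tool", "data": {"motion": "1 0.02 0 -0.002 0; 1 0.08 0 -0.02 0; 1 0.16 0 -0.05 0; 1 0.24 0 -0.1 0; 1 0.32 0 -0.25 0"}}

```text
time: 11.5
ee_pos: [0.5587, -0.0114, 0.1874]
eef_rot: [[-0.147, 0.989, -0.004], [0.989, 0.147, -0.002], [-0.001, -0.005, -1.0]]
ft_force: [0.3, 0.1, -0.1]
gripper_width: 0.002
```

Call:
{"op": "servo_tool", "data": {"motion": "1 0.15 0 -0.18 0; 1 0.3 0 -0.3 0; 1 0.45 0 -0.3 0; 1 0.6 0 -0.3 0; 1 0.6 0 -0.3 0"}}

```text
time: 12.0
ee_pos: [0.5372, 0.1427, 0.2646]
eef_rot: [[-0.156, 0.988, 0.001], [0.988, 0.156, 0.002], [0.002, 0.001, -1.0]]
ft_force: [-0.3, 0.6, 0.2]
gripper_width: -0.001
```

```bash
python3 ch.py; python3 - <<'E'
from h import *
from rig import *
t=read_camera("top");cv2.imwrite("pics/t9.png",cv2.resize(t["frame"][120:290,220:440,::-1],None,fx=3.5,fy=3.5));np.savez("t9.npz",**t)
s=read_camera("scene");cv2.imwrite("pics/s9.png",cv2.resize(s["frame"][120:270,170:370,::-1],None,fx=4,fy=4))
O=np.array([.5633,-.028,.095]);ex=np.array([.144,-.9895,0]);ey=np.array([.9895,.144,0])
for c in (t,s):
    P=cloud(c).reshape(-1,3);q=P-O;h=q@ex;y=q@ey;up=q[:,2]+h*np.tan(np.radians(12))
    hsv=cv2.cvtColor(c["frame"],cv2.COLOR_RGB2HSV).reshape(-1,3);g=hsv[:,1]<70
    k=g&(abs(y)<.02)&(up>.05)&(up<.075)&(h>-.15)&(h<.2)
    r=(hsv[:,1]>150)&((hsv[:,0]<6)|(hsv[:,0]>174))&(abs(y)<.03)&(h>.1)&(h<.2)&(up>.02)
    print("billet h",np.percentile(h[k],[1,50,99]).round(4),"n",k.sum(),"y",y[k].mean().round(4),"blade h",np.percentile(h[r],[1,50,99]).round(4))
    T=c
print(get_obs()["ft_force"])
E
```

```text
t 12.0 TCP h -0.1727 y -0.0012 tip above bottom 0.1219
billet h [0.0753 0.123  0.1745] n 771 y -0.0004 blade h [0.1719 0.1791 0.1878]
billet h [0.0709 0.1172 0.1727] n 262 y 0.0052 blade h [0.1674 0.173  0.1889]
[-0.43632577  0.10045129 -1.13269967]
```

View pics/t9.png

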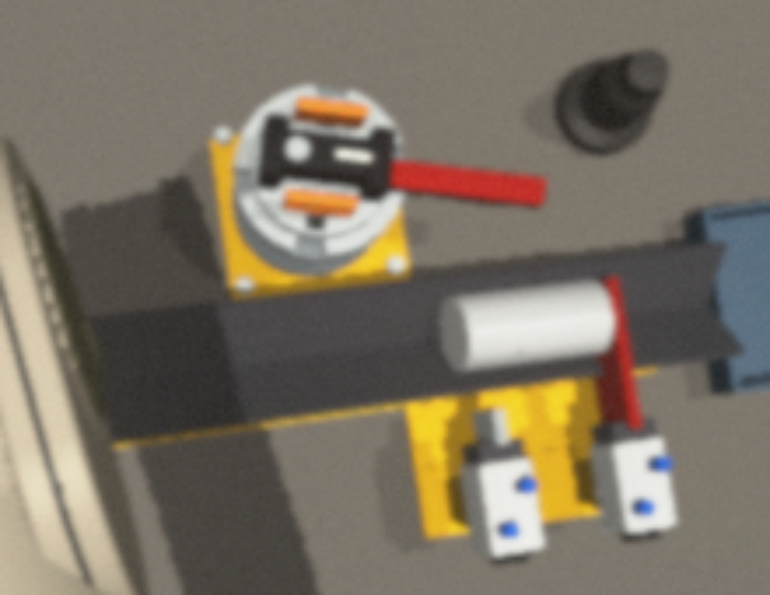

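View pics/s9.png

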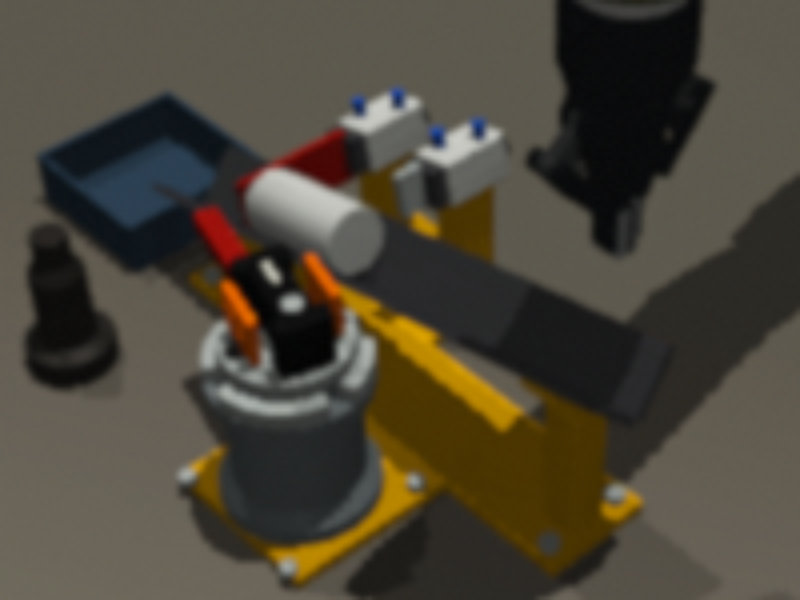

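The billet lies against the blade at (612,315) in the top view. The gate is open with its tabs out, and the robot is clear.

```bash
python3 -c "
from rig import *
print(job_done())"
```

```text
the job is handed in; nothing more can be done
None
```

The gate is locked open and the billet rests against the red stop blade. I handed the job in at about 12 s of the 50 s allowed; `job_done()` reports no verdict.

**What I did:** I pinched both tabs, turned the knob counter-clockwise until the twisting resistance rose at the end stop, and opened the fingers. Then I pushed the billet down the trough with the closed fingertips and backed the arm well clear.

**Gate check:**
- The tab line turned 74.5° between the before and after top views (end stop 75°, locking from about 69°).
- The tab separation was back to 55.6 mm, against 55.9 mm at the start, so both tabs had sprung out.
- The red arm was clear of the trough.

**Billet check:**
- The push force rose from about 3 N to 15 N while the tool stopped within about 1.5 mm of where I expected it to.
- After I backed off, both cameras showed the billet against the blade with no visible gap.

**Disagreements:**
- The top and scene views put the billet 3–5 mm apart along the trough, and the blade 4–6 mm apart. That is a bit more than the 2 mm calibration, so the contact force is the stronger evidence.
- The camera estimates of the knob's axis differed by up to 4 mm, which cost at most about 14 N of wrist force during the pinch and turn.

I did not touch the punch, jack or tin. The punch looked unmoved in the last pictures, but I did not measure the jack and tin again.

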